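# Let the bench lift down: flick the pawl, bleed the valve

### The job

Let the raised lift arm down: pick up the wooden-handled bar, push it under the nose of the ratchet pawl and flick the pawl up clear of the wheel (about 30 degrees, it stays there; keep the gripper itself off the pawl), then lay the bar back on the bench without dropping it. Then unscrew the knurled lock nut on the slanting bleed valve fully, and push in the freed valve tip until the arm sinks onto its rest; let go of everything, leave the pawl up and the nut unscrewed, and do not shift the other things on the bench.

Things in the scene. Friction and masses are not known exactly. Their poses are not given: they have to be found in the camera images.
- lift: The bench lift, blue and dark steel, bolted down. Origin: on the bench under the middle of its 12 mm base plate (x -140 to +130 mm, y -90 to +90; a foot under the load reaches to y +210 at x +35 to +135). x axis: from its front (valve side, roughly facing the robot) to its back, z up. A drum of radius 38 mm, axis along x, 120 mm above the bench, spans x -35 to +50 at y 0.
- wheel (a point): Centre of the toothed ratchet wheel (radius 44 mm, 14 mm thick) on the front end of the drum's shaft, at (-55, 0, 120) mm in the lift's frame; same axes as the lift. The pawl lies over the top of the wheel. A pawl post 20 x 22 mm stands at (-55, 66) mm, 178 mm high.
- pawl_turn (a joint): Angle of the pawl, rad: 0 = lying in the wheel (engaged), grows as its nose is lifted, stop at 1.3. Stiff pivot: it stays where it is left; 1 to 1.5 N at the nose lifts it. Must end at least 0.35 rad up.
- pawl: The pawl, a dark steel bar 14 mm wide (lift's x), 147 mm long (lift's y), 12 mm thick. Origin on its pivot at (-55, 55, 170) mm in the lift's frame; x axis as the lift's; it runs from the pivot along its own -y over the wheel. Its underside lies at its z = 0, bar a toe in the wheel.
- nose_under (a point): Middle of the underside of the pawl's nose, its free end sticking 57 mm out past the wheel to the lift's -y: at (-55, -58.5, 170) mm in the lift's frame when engaged, 113.5 mm from the pivot. Free space below it down to the base plate, and in front of and behind it where the lift's y is below -48 mm.
- lock_nut (a joint): Turn of the knurled lock nut, rad: 0 = tight, grows counter-clockwise as seen from the valve tip (unscrewing); stop at 2.8, counts as fully unscrewed from 2.3. Starts between 0 and 0.4. It climbs 2.5 mm along the valve per rad and stays where it is left; turning takes about 0.15 N m.
- nut_mid (a point): Centre of the knurled brass lock nut, 36 mm across, 20 mm tall, on the valve axis. z axis: along the valve, outward to the tip; it turns with the nut. The valve starts at (-105, 50, 30) mm in the lift's frame and leans 35 degrees to the lift's -x; the tight nut's centre is 62 mm along it. Under the nut: a neck 26 mm thick and 22 mm long, then a boss 48 mm thick.
- valve_tip (a joint): How far the valve tip is pushed in, m: 0 = out, 0.0058 = stop. Spring: 3 N to start, 8 N at the stop. It goes in only as far as the nut is unscrewed (2.5 mm per rad; the nut rides on the pin and moves in with it). The air is surely let out from 0.0045 on; held for half a second, the arm then sinks on by itself in 1 to 2 s. It springs back when let go.
- tip_top (a point): Centre of the end face of the valve tip, a steel button 18 mm across and 8 mm thick on a 12 mm pin, 34 mm beyond the centre of the tight nut along the valve (17 mm above the top of the fully unscrewed nut). z axis: along the valve, outward, 35 degrees from vertical towards the lift's front; it does not turn.
- lift_arm (a joint): Angle of the lift arm, rad: 0 = raised, 0.75 = down on its rest (level). Held by air until the valve is opened, and stopped by the pawl while that is engaged.
- load (a point): Centre of the steel wheel hub (84 mm across) at the end of the lift arm, 150 mm from the shaft, behind the drum at x +58 to +125 mm, y up to +200, up to 270 mm above the bench. Not to be handled.
- bar: Loose bar, 200 mm long, about 250 g: a square wooden handle 90 x 26 x 26 mm and a round steel rod 12 mm thick, 110 mm long, out of its end. Origin: centre of the handle, on the rod's axis (13 mm above the bench when lying). x axis: along the rod, towards its tip, which lies 155 mm from the origin. The balance point is 17 mm from the origin towards the tip.
- wrench: Loose steel spanner, 200 mm long, lying on the bench; changes places with the bar. Origin: under its middle. Leave alone.
- oil_bottle: Loose white oil bottle, 64 mm across, 190 mm tall, beside the lift. Origin: under its middle. Leave alone.
- bolt_pot: Loose open steel pot, 66 mm across, 60 mm tall, at the right front of the lift. Origin: under its middle. Leave alone.
- bearing: Loose steel bearing ring, 72 mm across, 18 mm tall, in front of the lift. Origin: under its middle. Leave alone.
- grease_tin: Loose grey tin, 80 mm across, 75 mm tall, left of the lift. Origin: under its middle. Leave alone.
- wood_block: Loose wooden block 100 x 60 x 35 mm, in front of the lift on the left. Origin: under its middle. Leave alone.
Things that resemble listed ones, but are neither listed nor needed, are in the scene too. Of the things like the bar, leave any that is green or pink; of the rest the larger one is meant.

How it is judged:
By the outcome, as a careful person would: the job done as asked, in the order asked, and still so for the second after the job is handed in, with the robot touching nothing.
It also fails if it takes over 72 s, if anything falls off the work surface, if the arm or the gripper's body presses on something with over 40 N, if the wrist force passes 120 N, or if a joint passes its speed limit or range.

### The arm

A 7-joint arm with a two-finger parallel gripper is mounted at the origin on the work surface. World frame = base frame: x ahead of the robot, y to its left, z up, the work surface at z = 0. Lengths are in m, angles in rad, forces in N, time in s.
With the tool pointing down it reaches from about 0.35 to 0.9 m from the base axis. Payload 8.1 kg.
Tool frame: the origin (TCP) lies midway between the tips of the shut fingers; the grasp point (between the pads) lies arm.grasp_offset behind it (arm.grasp_offset is the distance from the TCP to the grasp point, in m); z points along the fingers, y is the line along which they close (so a half turn about z gives the same grasp; the last joint's range is limited). The gripper opens to 92 mm and grips with 3 to 60 N. Pads are 19 mm wide; open, the fingers measure 130 mm over their backs; the gripper's body (75 mm by 190 mm) begins 47 mm behind the grasp point.
Start: joints at [-1.383, 0.434, 0.025, 1.573, -0.012, 1.134, -0.075], TCP at [0.179, 0.599, 0.227] pointing down, gripper open.
Joint ranges: [-2.62, 2.62], [-0.44, 2.09], [-1.27, 1.32], [0.08, 2.57], [-1.32, 4.46], [0.12, 2], [-2.74, 2.74]. Speed limits (rad/s): [2.22, 2.22, 3.01, 3.01, 3.14, 3.14, 3.14].

### API

Orientations are given as a rotation vector (axis times angle).
In Python, from cell import observe, imaging, arm gives the robot as it stands.
- The arm moves only by the tool apply_moves, never from a script. Its argument "commands" is a list of rows, each a list of 5 numbers: the opening in per cent of the stroke, from 0 (shut) to 100 (fully open), then the shift along the world's x, y, z in units of 0.06 m (1.0 is 0.06 m), then the turn about the world's z in units of 0.5 rad (1.0 is 0.5 rad). A call has 1 to 12 rows; each row shifts and turns the commanded pose from where the row before left it; what a row does not reach is not made up. A row lasts 1/8 s, in which the tool goes at most 62.5 mm and 10.7 degrees, less where a joint would pass 70% of its speed; a pose out of reach is approached as far as the arm can. A call with a number of a shift or a turn outside -1 to 1 is refused whole. A call with a gripper value outside its range is refused whole. The fingers move at their own pace and stop on an object; "newtons" is the grip in N (left out, the last holds). Time passes only in rows, so rows that do not move let the fingers close. It gives the time, the measured TCP pose, the force, the opening and the grip force at its end, in the units of the state.
- observe(): the state, without advancing time (a new reading comes with each control period).
- imaging.get_image(name): name is "scene" or "side" or "wrist"; returns (picture, depth): 384x512x3 uint8, red, green, blue; 384x512 float32, m along the optical axis (not along the pixel's ray), 0 where there is no reading.
- imaging.camera_params(name): a dict with "camera_matrix" (3x3 intrinsics, pixels), "origin" and "rotation" of the camera in the world; the wrist camera has in their place "tool_from_camera" (4x4, takes a point from camera to tool coordinates, whose origin is the TCP and whose axes are the flange's). Camera axes: x right, y up, looking along -z (the intrinsics and any distortion apply to the point x, -y, -z); pixel columns grow to the right and rows downward; lengths in m; the calibration is good to about 2 mm. A picture is of the moment at which its call begins: read the wrist's pose just before it. camera_params takes no time and is no camera call.
- arm.sign_off(): hands the job in; it is judged then, once.
The state is a dict: "clock": time; "joints": joint angles; "dq": joint speeds; "joint_efforts": joint torques, N m; "position": TCP position; "ee_rot": TCP orientation; "force": force on the tool from outside, world axes, zero at the start; "ft_torque": the same for the moment, N m; "width": opening from 0.0 (shut) to 1.0 (fully open); "gripper_force": force on a finger pad.
Only numpy, scipy, OpenCV 4.12 (cv2) and the standard library are available. Lean on these libraries where they do the work, as an engineer would, in place of code of your own. Each camera call takes 0.05 s, during which the arm holds its last target. There are 200 camera calls.

## Working session

There is one attempt and no reset: what is moved stays moved. The work goes in short steps, Python scripts to look and compute and a tool call to move; the robot and the scene stay as the last step left them, time stands still between calls to the robot, and variables do not carry over. Pictures are saved under pics/ and viewed, at most 10 in all, crops included, and the job is handed in when it is done.

Besides the shell and the picture viewer there is one more tool, called after "Call:" by a JSON object that holds its "api" and its "payload", one argument or row to a line. apply_moves: Moves the arm, as the interface text tells. Its arguments: {"type":"object","properties":{"commands":{"type":"array"},"newtons":{"type":"number"}},"required":["commands"]}

```bash
ls; mkdir -p pics; python3 - <<'E'
from cell import observe, imaging, arm
import cv2, numpy as np
for n in ("scene","side"):
    p,d=imaging.get_image(n); np.savez(f"{n}0.npz",p=p,d=d)
    cv2.imwrite(f"pics/{n}0.png",cv2.resize(p[:,:,::-1],(768,576)))
    c=imaging.camera_params(n); print(n,{k:np.round(v,4).tolist() if not isinstance(v,str) else v for k,v in c.items()})
c=imaging.camera_params("wrist"); print(c)
print(observe(), arm.grasp_offset)
E
```

```text
pics
scene {'camera_matrix': [[407.349, 0.0, 253.9994], [0.0, 407.349, 188.3108], [0.0, 0.0, 1.0]], 'origin': [1.5786, -0.0538, 1.1608], 'rotation': [0.5804, 0.6675, 1.5669]}
side {'camera_matrix': [[380.1544, 0.0, 266.4424], [0.0, 380.1544, 193.5269], [0.0, 0.0, 1.0]], 'origin': [0.1192, -0.9264, 1.0066], 'rotation': [0.7941, -0.2223, -0.5215]}
{'camera_matrix': array([[329.16719864,   0.        , 257.89302836],
       [  0.        , 329.16719864, 191.46880893],
       [  0.        ,   0.        ,   1.        ]]), 'tool_from_camera': array([[-1.00108911e-04,  9.52175093e-01,  3.05552913e-01,
         8.33089734e-02],
       [ 9.99999993e-01,  7.39002766e-05,  9.73412650e-05,
        -3.97434179e-04],
       [ 7.01054833e-05,  3.05552920e-01, -9.52175093e-01,
        -1.57448437e-01],
       [ 0.00000000e+00,  0.00000000e+00,  0.00000000e+00,
         1.00000000e+00]])}
{'clock': 0.1, 'joints': array([-1.38255581,  0.43512527,  0.0249675 ,  1.57397785, -0.01160024,
        1.13398652, -0.0750787 ]), 'dq': array([-4.60989508e-05,  3.84537813e-04,  1.15058332e-04, -2.99591399e-03,
       -1.29702874e-03, -2.30943454e-03,  7.77014468e-04]), 'joint_efforts': array([ 3.81419508e-03, -6.69127178e+01,  9.88521315e-01, -3.15142894e+01,
       -6.04905956e-02,  3.74554808e-02,  4.88799060e-05]), 'position': array([0.17914337, 0.59831797, 0.22605172]), 'ee_rot': array([-4.55297511e-01, -3.10834794e+00,  2.12036096e-03]), 'force': array([ 0.29668827,  0.79969963, -0.00232976]), 'ft_torque': array([0.04527356, 0.00096464, 0.00205993]), 'gripper_force': 0.0, 'width': 0.9991498432711848} 0.0188
```

View pics/scene0.png

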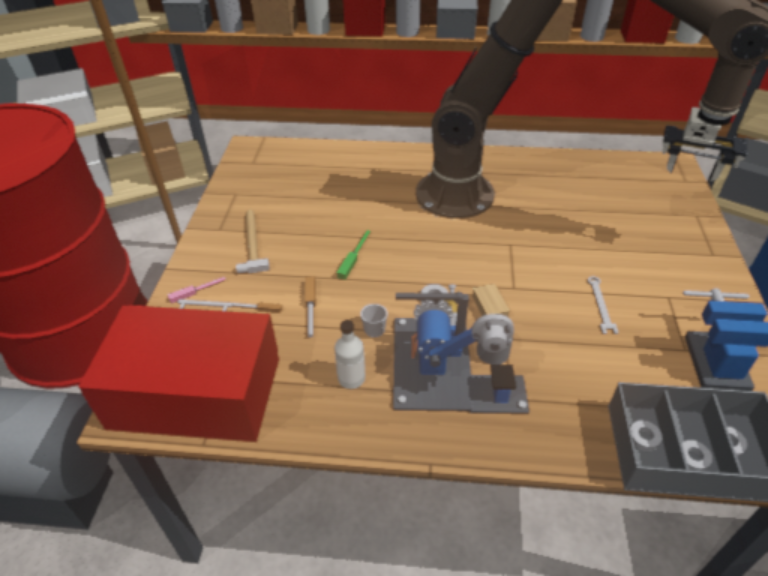

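View pics/side0.png

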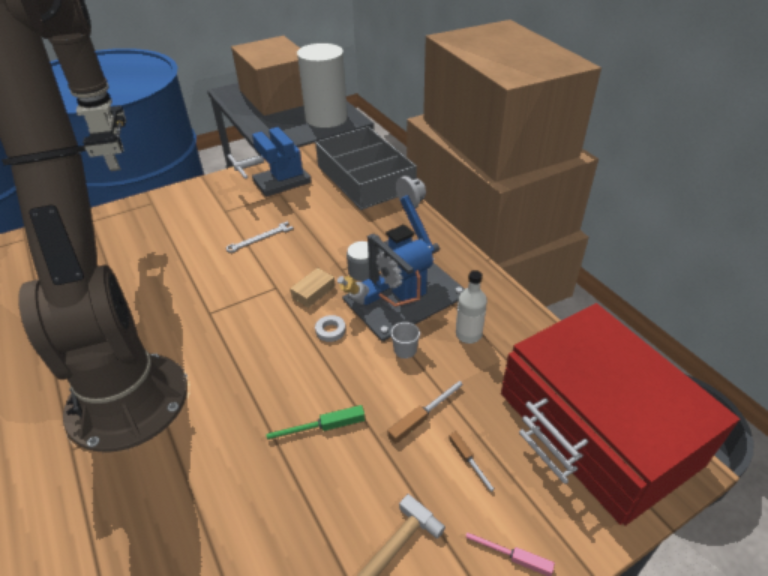

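Candidates for the bar (side picture, 768-wide pixels): large brown at (425,412), small brown at (470,460), green at (320,425), pink at (510,553), hammer at (410,530). By the description, I choose the large brown one, which is at (310,305) in the scene view. Next I'll check a close crop and measure.

```bash
cat > h.py <<'E'
import numpy as np, cv2
from scipy.spatial.transform import Rotation as R
from cell import observe, imaging, arm
def cam(n,st=None):
    c=imaging.camera_params(n); K=c["camera_matrix"]
    if n=="wrist":
        T=np.eye(4); T[:3,:3]=R.from_rotvec(st["ee_rot"]).as_matrix(); T[:3,3]=st["position"]
        T=T@c["tool_from_camera"]; return K,T[:3,3],T[:3,:3]
    r=np.array(c["rotation"]); return K,np.array(c["origin"]),(R.from_rotvec(r).as_matrix() if r.size==3 else r)
def rays(C,uv):
    K,o,M=C; uv=np.atleast_2d(uv).astype(float)
    d=np.c_[(uv[:,0]-K[0,2])/K[0,0],-(uv[:,1]-K[1,2])/K[1,1],-np.ones(len(uv))]@M.T
    return o,d
def onplane(C,uv,z):
    o,d=rays(C,uv); return o+d*((z-o[2])/d[:,2])[:,None]
def tri(C1,p1,C2,p2):
    o1,d1=rays(C1,p1); o2,d2=rays(C2,p2); d1=d1[0]/np.linalg.norm(d1[0]); d2=d2[0]/np.linalg.norm(d2[0])
    s=np.linalg.lstsq(np.c_[d1,-d2],o2-o1,rcond=None)[0]; a=o1+s[0]*d1; b=o2+s[1]*d2
    return (a+b)/2,np.linalg.norm(a-b)
def proj(C,P):
    K,o,M=C; q=(np.atleast_2d(P)-o)@M
    return np.c_[K[0,0]*q[:,0]/-q[:,2]+K[0,2],K[1,1]*-q[:,1]/-q[:,2]+K[1,2]]
def cloud(C,d):
    v,u=np.mgrid[:d.shape[0],:d.shape[1]]; o,r=rays(C,np.c_[u.ravel(),v.ravel()])
    return (o+r*d.ravel()[:,None]).reshape(*d.shape,3)
E
python3 - <<'E'
from h import *
S=np.load("side0.npz");N=np.load("scene0.npz")
a=cv2.resize(S["p"][105:235,190:330],None,fx=4,fy=4,interpolation=cv2.INTER_CUBIC)
b=cv2.resize(S["p"][240:340,250:330],(240,300),interpolation=cv2.INTER_CUBIC)
o=np.zeros((520,800,3),np.uint8);o[:520,:560]=a;o[:300,560:800]=b
cv2.imwrite("pics/crop1.png",o[:,:,::-1])
for n,D,box in(("side",S,(240,240,330,335)),("scene",N,(195,175,220,230))):
    C=cam(n);P=cloud(C,D["d"]);x0,y0,x1,y1=box
    hsv=cv2.cvtColor(D["p"],cv2.COLOR_RGB2HSV)
    sub=np.zeros(D["d"].shape,bool);sub[y0:y1,x0:x1]=1
    # handle by height
    m=sub&(P[...,2]>0.006)&(D["d"]>0)
    k,lab,st,ce=cv2.connectedComponentsWithStats(m.astype(np.uint8))
    for i in range(1,k):
        if st[i,4]>25:
            q=P[lab==i];mu=q[:,:2].mean(0);w,V=np.linalg.eigh(np.cov(q[:,:2].T));t=(q[:,:2]-mu)@V[:,1]
            print(n,st[i],np.round(mu,3),"len",np.ptp(t).round(3),"dir",V[:,1].round(3),"z",q[:,2].max().round(3),np.median(q[:,2]).round(3),"rgb",D["p"][lab==i].mean(0).round())
    # table check
    print(n,"table z", np.round(np.median(P[...,2][sub&~m]),4))
E
```

```text
side [258 254  51  42 418] [ 0.5   -0.372] len 0.201 dir [-0.981 -0.195] z 0.032 0.023 rgb [147. 119.  95.]
side [240 270   3  11  28] [ 0.406 -0.306] len 0.025 dir [0.455 0.89 ] z 0.03 0.023 rgb [ 75. 130.  77.]
side [300 288  29  40 214] [ 0.535 -0.496] len 0.136 dir [0.03 1.  ] z 0.023 0.016 rgb [150. 124. 103.]
side [267 329  12   6  37] [ 0.388 -0.515] len 0.03 dir [-0.821  0.571] z 0.029 0.026 rgb [194. 193. 194.]
side table z 0.0003
scene [203 184   7  41 198] [ 0.516 -0.365] len 0.199 dir [-0.985 -0.174] z 0.032 0.023 rgb [167. 136. 107.]
scene table z 0.0002
```

View pics/crop1.png

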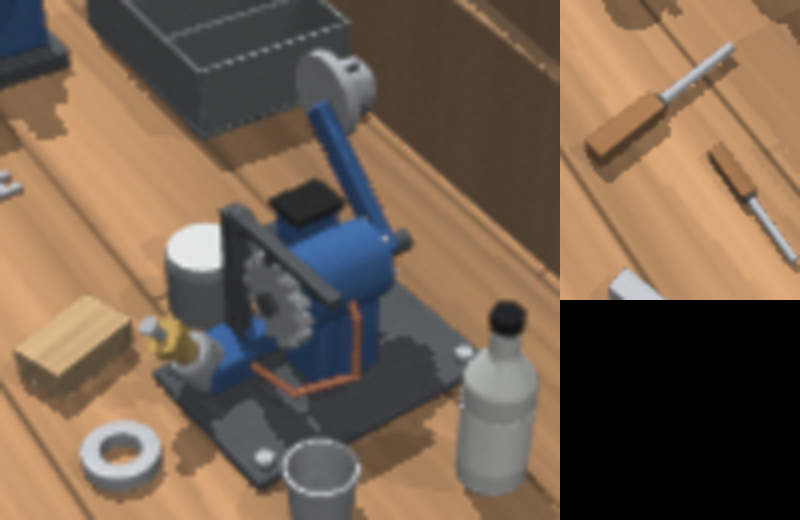

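The crop shows the large brown bar (handle at crop (625,128), rod tip at (730,45)) and confirms it is 200 mm long in both views. The lift's valve, with its brass nut at crop (172,340), faces the robot, and the nearest base corner is at crop (262,488). Next I'll get the bar axis and lift pose.

```bash
python3 - <<'E'
from h import *
S=np.load("side0.npz");N=np.load("scene0.npz")
allp=[];hp=[]
for n,D in(("side",S),("scene",N)):
    C=cam(n);P=cloud(C,D["d"]);rgb=D["p"].astype(int);mx=rgb.max(2);sat=mx-rgb.min(2)
    box=(P[...,0]>.4)&(P[...,0]<1.0)&(P[...,1]>-.25)&(P[...,1]<.25)
    m=(box&(P[...,2]>.005)&(P[...,2]<.018)&(mx<110)&(sat<25)).astype(np.uint8)
    m=cv2.morphologyEx(m,cv2.MORPH_OPEN,np.ones((2,2)))
    k,lab,st,_=cv2.connectedComponentsWithStats(m);i=1+np.argmax(st[1:,4])
    q=P[lab==i];q=q[:,:2];print(n,len(q),"z",np.median(P[lab==i][:,2]).round(4),q.min(0),q.max(0));allp.append(q)
    r=cv2.minAreaRect(q.astype(np.float32));print(r)
    # bar handle (brown) & rod(grey)
    b=(P[...,0]>.38)&(P[...,0]<.64)&(P[...,1]>-.42)&(P[...,1]<-.32)&(P[...,2]>.004)
    h=P[b&(sat>45)];g=P[b&(sat<35)]
    print("handle",h[:,:2].min(0),h[:,:2].max(0),"ztop",np.percentile(h[:,2],90).round(4),"rod",g.mean(0).round(4),"max",g[:,:2].max(0),len(h),len(g))
    hp.append((h,g))
    # nut brass, drum blue, bolts
    hs=cv2.cvtColor(D["p"],cv2.COLOR_RGB2HSV)
    br=box&(hs[...,0]>17)&(hs[...,0]<30)&(hs[...,1]>110)&(P[...,2]>.05)&(P[...,2]<.13)
    if br.any():print("brass",P[br].mean(0).round(4),P[br].min(0).round(3),P[br].max(0).round(3),br.sum())
    bl=box&(hs[...,0]>95)&(hs[...,0]<125)&(hs[...,1]>120)
    if bl.any(): print("blue",P[bl].min(0).round(3),P[bl].max(0).round(3),bl.sum())
    # gray top pawl level z 170..195
    pw=box&(P[...,2]>.165)&(P[...,2]<.2)&(sat<25)&(mx<100)
    if pw.any():
        q=P[pw];c=q[:,:2].mean(0);w,V=np.linalg.eigh(np.cov(q[:,:2].T));t=(q[:,:2]-c)@V[:,1];print("pawl",q.mean(0).round(4),V[:,1].round(3),"len",np.ptp(t).round(3),pw.sum())
q=np.vstack(allp).astype(np.float32);r=cv2.minAreaRect(q);print("plate",r);print(cv2.boxPoints(r).round(4))
np.save("plate.npy",q)
for h,g in hp:
    a=np.vstack([h,g])[:,:2];t=a-a.mean(0);w,V=np.linalg.eigh(np.cov(t.T));d=V[:,1]*np.sign(V[0,1]);
    s=a@d; print("bar dir",d.round(4),"s",s.min().round(4),s.max().round(4),"lat",np.median(a@[-d[1],d[0]]).round(4), "hlat",np.mean(h[:,:2]@[-d[1],d[0]]).round(4),"hs",(h[:,:2]@d).min().round(4),(h[:,:2]@d).max().round(4))
E
```

```text
side 1300 z 0.012 [ 0.11921516 -0.92642495] [0.81037385 0.02947291]
((0.3808986246585846, -0.39617764949798584), (1.153477668762207, 0.2848348915576935), 50.989707946777344)
handle [ 0.38837944 -0.41846738] [ 0.63931493 -0.32046405] ztop 0.0283 rod [ 0.5729 -0.3575  0.0179] max [ 0.62789754 -0.3431473 ] 272 110
brass [ 0.5371 -0.0145  0.0847] [ 0.517 -0.026  0.058] [0.559 0.011 0.098] 77
blue [ 0.567 -0.088  0.015] [0.777 0.121 0.226] 931
pawl [ 0.6561 -0.0961  0.1816] [-0.363  0.932] len 0.322 254
scene 2409 z 0.0122 [ 0.55338044 -0.13646315] [1.57857272 0.17536523]
((1.0579257011413574, 0.04537275433540344), (1.026231050491333, 0.298623263835907), 3.7198879718780518)
handle [ 0.38057942 -0.41912938] [ 0.6390424  -0.32023976] ztop 0.0292 rod [ 0.5718 -0.3548  0.0178] max [ 0.62956897 -0.34191774] 201 77
brass [0.5576 0.     0.0793] [ 0.549 -0.01   0.062] [0.62  0.006 0.129] 20
blue [ 0.597 -0.063  0.045] [0.753 0.004 0.164] 279
pawl [ 0.6589 -0.0256  0.1795] [0.57  0.822] len 0.276 113
plate ((0.6841403841972351, -0.2145829200744629), (1.7003506422042847, 0.6420637369155884), 30.877246856689453)
[[-0.2103 -0.3754]
 [ 0.1192 -0.9264]
 [ 1.5786 -0.0538]
 [ 1.2491  0.4973]]
bar dir [0.9837 0.1796] s 0.3075 0.5714 lat -0.455 hlat -0.4546 hs 0.3075 0.5714
bar dir [0.9926 0.1213] s 0.3357 0.589 lat -0.4244 hlat -0.4284 hs 0.3357 0.589
```

Call:
{"api": "apply_moves", "payload": {
  "commands": [
    [100,0.45,-0.85,0.27,0],
    [100,0.45,-0.85,0.27,0],
    [100,0.45,-0.85,0.27,0],
    [100,0.45,-0.85,0.27,0],
    [100,0.45,-0.85,0.27,0],
    [100,0.45,-0.85,0.27,0],
    [100,0.45,-0.85,0.27,0],
    [100,0.45,-0.85,0.27,0],
    [100,0.45,-0.85,0.27,0],
    [100,0.45,-0.85,0.27,0],
    [100,0.45,-0.85,0.27,0],
    [100,0.45,-0.85,0.27,0]
  ]
}}

```text
clock: 1.6
position: [0.5036, -0.0149, 0.4216]
ee_rot: [0.455, 3.109, 0.001]
force: [1.1, 0.9, -0.6]
width: 1.004
gripper_force: 0.0
```

```bash
python3 - <<'E'
from h import *
import pickle
st=observe();p,d=imaging.get_image("wrist");pickle.dump((st,p,d),open("w1.pkl","wb"))
cv2.imwrite("pics/w1.png",cv2.resize(p[:,:,::-1],(768,576),interpolation=cv2.INTER_CUBIC))
C=cam("wrist",st);P=cloud(C,d);rgb=p.astype(int);mx=rgb.max(2);sat=mx-rgb.min(2)
ok=d>0
print("z table pct",np.percentile(P[ok][:,2],[5,20,50]))
m=(ok&(P[...,2]>.007)&(P[...,2]<.017)&(mx<110)&(sat<30)).astype(np.uint8)
m=cv2.morphologyEx(m,cv2.MORPH_OPEN,np.ones((3,3)))
k,lab,s,_=cv2.connectedComponentsWithStats(m);i=1+np.argmax(s[1:,4]);q=P[lab==i][:,:2]
r=cv2.minAreaRect(q.astype(np.float32));print("plate",len(q),r,cv2.boxPoints(r).round(4).tolist())
pw=(ok&(P[...,2]>.177)&(P[...,2]<.187)&(sat<25)&(mx<110));q=P[pw]
r=cv2.minAreaRect(q[:,:2].astype(np.float32));print("pawl",len(q),r,cv2.boxPoints(r).round(4).tolist(),np.median(q[:,2]))
hs=cv2.cvtColor(p,cv2.COLOR_RGB2HSV)
br=ok&(hs[...,0]>17)&(hs[...,0]<32)&(hs[...,1]>110)&(P[...,2]>.055)&(P[...,2]<.13)
print("brass",br.sum(),P[br].mean(0).round(4),P[br].min(0).round(4),P[br].max(0).round(4))
E
```

```text
z table pct [-0.00193056 -0.00092511  0.00065117]
plate 3442 ((0.6680130958557129, 0.07686673104763031), (0.2724243402481079, 0.18050305545330048), 1.7601090669631958) [[0.5291000008583069, 0.16290000081062317], [0.534600019454956, -0.017500000074505806], [0.8069000244140625, -0.009200000204145908], [0.8014000058174133, 0.1712999939918518]]
pawl 1312 ((0.674086332321167, -0.1043778657913208), (0.25795719027519226, 0.13715191185474396), 88.34431457519531) [[0.6018000245094299, -0.2312999963760376], [0.7389000058174133, -0.2353000044822693], [0.746399998664856, 0.022600000724196434], [0.6093000173568726, 0.026499999687075615]] 0.18127818463476625
brass 387 [ 0.5369 -0.0049  0.0898] [ 0.5155 -0.0244  0.0585] [0.5619 0.0131 0.1069]
```

View pics/w1.png

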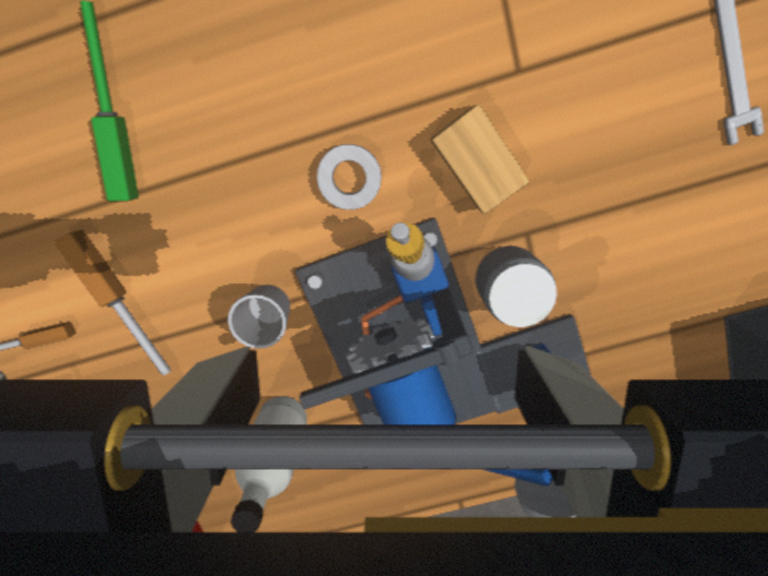

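Wrist view (768-wide pixels): the brass nut is at (405,243) with the steel tip at (401,232), the plate's front edge runs from (295,268) to (437,220), and the pawl from (303,398) to (440,355). The plate mask caught the foot, so I'll restrict the regions.

```bash
cat > lift.py <<'E'
from h import *
import pickle
if __name__=="__main__":
    st,p,d=pickle.load(open("w1.pkl","rb"))
    for n,(D,C) in dict(wrist=((p,d),cam("wrist",st)),side=((np.load("side0.npz")["p"],np.load("side0.npz")["d"]),cam("side")),scene=((np.load("scene0.npz")["p"],np.load("scene0.npz")["d"]),cam("scene"))).items():
        p,d=D;P=cloud(C,d);rgb=p.astype(int);mx=rgb.max(2);sat=mx-rgb.min(2);x,y,z=np.moveaxis(P,-1,0);ok=d>0
        b=ok&(x>.5)&(x<.85)&(y>-.2)&(y<.2)
        m=b&(z>.008)&(z<.017)&(mx<130)&(sat<40)
        q=P[m]
        # extremes along rotated axes
        for yaw in (0,.03,.06):
            e=np.array([np.cos(yaw),np.sin(yaw)]);f=np.array([-e[1],e[0]]);a=q[:,:2]@e;bb=q[:,:2]@f
            print(n,"yaw",yaw,"front",np.percentile(a,[.3,1]).round(4),"back",np.percentile(a,[99,99.7]).round(4),"right",np.percentile(bb,[.3,1]).round(4))
        # front edge line: min x per y bin
        ys=np.arange(-.14,.03,.01);fx=[(yy+.005,q[(q[:,1]>yy)&(q[:,1]<yy+.01)][:,0].min()) for yy in ys if ((q[:,1]>yy)&(q[:,1]<yy+.01)).sum()>3]
        fx=np.array(fx);
        if len(fx)>4:
            c=np.polyfit(fx[:,0],fx[:,1],1);print("  front edge x=%.4f+%.4f*y"%(c[1],c[0]),"res",np.std(fx[:,1]-np.polyval(c,fx[:,0])).round(4))
        xs=np.arange(.54,.78,.01);rx=np.array([(xx+.005,q[(q[:,0]>xx)&(q[:,0]<xx+.01)][:,1].min()) for xx in xs if ((q[:,0]>xx)&(q[:,0]<xx+.01)).sum()>3])
        rx=rx[rx[:,1]<-.1] if len(rx) else rx
        if len(rx)>4: c=np.polyfit(rx[:,0],rx[:,1],1);print("  right edge y=%.4f+%.4f*x"%(c[1],c[0]),len(rx))
        pw=b&(z>.178)&(z<.186)&(sat<25)&(mx<120)&(x<.68)&(y<.06)
        if pw.sum()>20:
            r=cv2.minAreaRect(P[pw][:,:2].astype(np.float32));print("  pawl",pw.sum(),r,cv2.boxPoints(r).round(4).tolist())
E
python3 lift.py
```

```text
wrist yaw 0 front [0.5362 0.5403] back [0.7997 0.8031] right [-0.1923 -0.1425]
wrist yaw 0.03 front [0.5366 0.5389] back [0.8004 0.8039] right [-0.2103 -0.1593]
wrist yaw 0.06 front [0.5354 0.5366] back [0.8002 0.8036] right [-0.2281 -0.1765]
  front edge x=0.5791+0.3594*y res 0.0389
  right edge y=-0.1984+0.0652*x 22
  pawl 1137 ((0.6248151659965515, -0.05555983632802963), (0.01930924504995346, 0.1609468013048172), 4.399704456329346) [[0.609000027179718, 0.023900000378489494], [0.621399998664856, -0.13650000095367432], [0.6406000256538391, -0.13510000705718994], [0.6283000111579895, 0.02539999969303608]]
side yaw 0 front [0.5135 0.5351] back [0.8067 0.8106] right [-0.1838 -0.1701]
side yaw 0.03 front [0.5154 0.5355] back [0.8046 0.808 ] right [-0.2006 -0.1876]
side yaw 0.06 front [0.5168 0.5354] back [0.8026 0.8057] right [-0.2173 -0.205 ]
  front edge x=0.5371+-0.0667*y res 0.001
  right edge y=-0.2699+0.1896*x 24
  pawl 134 ((0.6245884299278259, -0.058000437915325165), (0.017855992540717125, 0.1604994237422943), 5.32427978515625) [[0.608299970626831, 0.0210999995470047], [0.6230999827384949, -0.1386999934911728], [0.6409000158309937, -0.1370999962091446], [0.6259999871253967, 0.022700000554323196]]
scene yaw 0 front [0.5515 0.5599] back [0.8108 0.8139] right [-0.1907 -0.1386]
scene yaw 0.03 front [0.5472 0.5563] back [0.8093 0.8107] right [-0.2089 -0.156 ]
scene yaw 0.06 front [0.5433 0.5528] back [0.8085 0.81  ] right [-0.2269 -0.1738]
  front edge x=0.6860+0.8563*y res 0.0505
  right edge y=-0.2427+0.1562*x 24
  pawl 141 ((0.6270825862884521, -0.0543050691485405), (0.020091930404305458, 0.15318845212459564), 2.9373555183410645) [[0.613099992275238, 0.021700000390410423], [0.6209999918937683, -0.13130000233650208], [0.640999972820282, -0.13030000030994415], [0.6331999897956848, 0.022700000554323196]]
```

```bash
python3 - <<'E'
from h import *
import pickle
st,p,d=pickle.load(open("w1.pkl","rb"))
s=np.load("side0.npz");n=np.load("scene0.npz")
yaw=.07;e=np.array([np.cos(yaw),np.sin(yaw)]);f=np.array([-e[1],e[0]])
for nm,p,d,C in(("wrist",p,d,cam("wrist",st)),("side",s["p"],s["d"],cam("side")),("scene",n["p"],n["d"],cam("scene"))):
    P=cloud(C,d);rgb=p.astype(int);sat=rgb.max(2)-rgb.min(2);x,y,z=np.moveaxis(P,-1,0)
    m=(np.hypot(x-.517,y+.008)<.02)&(z>.1)&(z<.125)&(sat<40)
    if m.sum()>3:
        q=P[m];v,u=np.nonzero(m);print(nm,"button",m.sum(),q.mean(0).round(4),"z",q[:,2].min().round(4),q[:,2].max().round(4),"f",(q[:,:2]@f).min().round(4),(q[:,:2]@f).max().round(4),"px",u.mean().round(1),v.mean().round(1))
    hs=cv2.cvtColor(p,cv2.COLOR_RGB2HSV)
    br=(hs[...,0]>15)&(hs[...,0]<32)&(hs[...,1]>110)&(np.hypot(x-.536,y+.006)<.04)&(z>.055)&(z<.12)
    if br.sum()>5: q=P[br];ff=q[:,:2]@f;print("  brass",br.sum(),"e",(q[:,:2]@e).min().round(4),(q[:,:2]@e).max().round(4),"f",ff.min().round(4),ff.max().round(4),"z",q[:,2].min().round(4),q[:,2].max().round(4))
    # bar: iterative corridor
    c0=np.array([.505,-.37]);dd=np.array([.983,.185])
    for it in range(3):
        nn=np.array([-dd[1],dd[0]]);rel=P[...,:2]-c0;a=rel@dd;b=rel@nn
        m=(z>.005)&(z<.04)&(abs(a)<.125)&(abs(b)<.022)&(d>0)
        top=m&(((z>.02)&(a<-.01))|((a>.01)&(z>.008)))
        q=P[top][:,:2];aa=q@dd
        if top.sum()<20: break
        # binned lateral mid
        bins=np.arange(aa.min(),aa.max(),.012);mid=np.array([q[(aa>=t)&(aa<t+.012)].mean(0) for t in bins if ((aa>=t)&(aa<t+.012)).sum()>1])
        l=cv2.fitLine(mid.astype(np.float32),cv2.DIST_L2,0,.01,.01).ravel();dd=l[:2]*np.sign(l[0]);c0=l[2:]
    h=m&(z>.018)&(sat>45);qh=P[h][:,:2];print("  bar dir",np.round(dd,4),"span",q[(q@dd).argmin()].round(4),q[(q@dd).argmax()].round(4),"len",np.ptp(q@dd).round(4),"ztop",np.percentile(z[h],[50,95]).round(4),"handle",((qh@dd).min()-(q@dd).min()).round(4),((qh@dd).max()-(q@dd).min()).round(4), "lat",((c0@nn)).round(4),"hmean",qh.mean(0).round(4))
E
```

```text
wrist button 116 [ 0.5177 -0.0068  0.1084] z 0.1002 0.1135 f -0.0514 -0.0347 px 266.3 154.4
  brass 390 e 0.5138 0.5603 f -0.0615 -0.0245 z 0.0585 0.1069
  bar dir [0.983  0.1836] span [ 0.4295 -0.3843] [ 0.6245 -0.3423] len 0.1994 ztop [0.0251 0.0269] handle 0.0 0.1556 lat -0.4525 hmean [ 0.4733 -0.3718]
side button 21 [ 0.5188 -0.0082  0.1078] z 0.1003 0.1147 f -0.0514 -0.0327 px 227.0 186.1
  brass 80 e 0.5148 0.5565 f -0.0638 -0.0266 z 0.0585 0.0977
  bar dir [0.9831 0.1829] span [ 0.4303 -0.3853] [ 0.6279 -0.3462] len 0.2014 ztop [0.0262 0.0295] handle 0.0 0.0938 lat -0.4562 hmean [ 0.472  -0.3753]
scene button 15 [ 0.5251 -0.0059  0.108 ] z 0.1009 0.1142 f -0.0486 -0.0374 px 300.7 191.5
  brass 19 e 0.5482 0.5571 f -0.0488 -0.0329 z 0.0619 0.0866
  bar dir [0.9844 0.1761] span [ 0.4359 -0.3923] [ 0.6296 -0.3452] len 0.199 ztop [0.026  0.0309] handle 0.0 0.0927 lat -0.4506 hmean [ 0.4791 -0.3719]
```

Measurements agree between views:
- **Bar:** origin (0.4745, -0.373), direction 0.184 rad, top 26 mm.
- **Lift:** yaw about 0.07 rad, pawl top 182 mm, button centre near z 108 mm.

I'll move above the bar now.

Call:
{"api": "apply_moves", "payload": {
  "commands": [
    [100,-0.03,-0.66,-0.5,0.106],
    [100,-0.03,-0.66,-0.5,0.106],
    [100,-0.03,-0.66,-0.5,0.106],
    [100,-0.03,-0.66,-0.5,0.106],
    [60,-0.03,-0.66,-0.5,0.106],
    [60,-0.03,-0.66,-0.5,0.106],
    [60,-0.03,-0.66,-0.5,0.106],
    [60,-0.02,-0.66,-0.5,0.106],
    [60,-0.02,-0.66,-0.4,0.106],
    [60,0,0,0,0]
  ],
  "newtons": 45
}}

```text
clock: 2.9
position: [0.4856, -0.3724, 0.1548]
ee_rot: [0.285, -3.125, -0.001]
force: [0.2, 1.1, 0.6]
width: 0.6
gripper_force: 0.0
```

```bash
python3 - <<'E'
from h import *
import pickle
S=np.load("side0.npz");N=np.load("scene0.npz")
for n,D in(("side",S),("scene",N)):
    P=cloud(cam(n),D["d"]);x,y,z=np.moveaxis(P,-1,0)
    m=(D["d"]>0)&(abs(x-.489)<.12)&(abs(y+.37)<.15)&(z>.045); print(n,"tall near",m.sum(),P[m].mean(0) if m.any() else "")
st=observe();p,d=imaging.get_image("wrist")
P=cloud(cam("wrist",st),d);x,y,z=np.moveaxis(P,-1,0);sat=p.max(2).astype(int)-p.min(2)
dd=np.array([.983,.1836]);nn=np.array([-dd[1],dd[0]]);rel=P[...,:2]-[.4745,-.3733];a=rel@dd;b=rel@nn
for lo,hi in((-.05,-.02),(-.02,.02),(.02,.045),(.06,.1),(.1,.15)):
    m=(d>0)&(a>lo)&(a<hi)&(abs(b)<.03)&(z>(.02 if hi<.05 else .012))&(z<.04)
    if m.sum()>5: print(lo,hi,m.sum(),"b",b[m].min().round(4),b[m].max().round(4),"z",np.median(z[m]).round(4))
m=(d>0)&(abs(b)<.03)&(z>.01)&(z<.04)&(abs(a)<.2);print("a span",a[m].min(),a[m].max()); print(st["position"],st["ee_rot"],st["clock"])
E
```

```text
side tall near 28 [ 0.58065343 -0.22275593  0.05592402]
scene tall near 9 [ 0.58023068 -0.22175526  0.05682624]
-0.05 -0.02 898 b -0.0134 0.0121 z 0.0253
-0.02 0.02 1233 b -0.0133 0.0124 z 0.0253
0.02 0.045 651 b -0.0136 0.0119 z 0.0252
0.06 0.1 430 b -0.0067 0.0046 z 0.0174
0.1 0.15 206 b -0.0068 0.0046 z 0.0174
a span -0.04595649187178005 0.12246785126425039
[ 0.48555446 -0.372436    0.15482308] [ 2.84849577e-01 -3.12450647e+00 -5.54992133e-04] 2.9
```

Call:
{"api": "apply_moves", "payload": {
  "commands": [
    [60,0.05,0.02,-0.8,0],
    [60,0,0,-0.8,0],
    [60,0,0,-0.6,0],
    [60,0,0,-0.3,0],
    [60,0,0,0,0],
    [0,0,0,0,0],
    [0,0,0,0,0],
    [0,0,0,0,0],
    [0,0,0,0,0]
  ],
  "newtons": 50
}}

```text
clock: 4.08
position: [0.4917, -0.3688, 0.0079]
ee_rot: [-0.292, 3.127, -0.001]
force: [-1.3, 0.3, 5.6]
width: 0.279
gripper_force: 50.0
```

Call:
{"api": "apply_moves", "payload": {
  "commands": [
    [0,0,0,0.5,0],
    [0,0,0,0.8,0],
    [0,0,0,1.0,0],
    [0,-0.17,0.68,0,-0.04],
    [0,-0.17,0.68,0,-0.04],
    [0,-0.17,0.68,0,-0.04],
    [0,-0.17,0.68,0,-0.04],
    [0,-0.17,0.68,0,-0.04],
    [0,-0.17,0.68,0,-0.04],
    [0,0,0,0,0]
  ]
}}

```text
clock: 5.32
position: [0.4289, -0.1204, 0.1448]
ee_rot: [0.111, -3.138, -0.003]
force: [0.2, -0.9, -1.8]
width: 0.278
gripper_force: 50.0
```

```bash
python3 - <<'E'
from h import *
import pickle
o=observe();print(o["position"],o["ee_rot"],o["clock"],o["width"])
p,d=imaging.get_image("side");C=cam("side");P=cloud(C,d);np.savez("side1.npz",p=p,d=d)
yaw=.07;e=np.array([np.cos(yaw),np.sin(yaw)]);f=np.array([-e[1],e[0]])
a=P[...,:2]@e;b=P[...,:2]@f;z=P[...,2]
# rod: points with z .14-.17 in front of lift
m=(d>0)&(a>.48)&(a<.60)&(z>.13)&(z<.175)&(b<-.11)&(b>-.2)
print(m.sum());q=np.c_[a[m],b[m],z[m]]
for lo in np.arange(.46,.6,.02):
    k=(q[:,0]>=lo)&(q[:,0]<lo+.02)
    if k.sum()>2: print(lo.round(2),k.sum(),q[k].mean(0).round(4),"zmax",q[k][:,2].max().round(4))
print("tip",q[:,0].max())
# bottle
m=(d>0)&(z>.1)&(z<.18)&(a>.6)&(b<-.2)&(b>-.4);print("bottle",m.sum(),a[m].min(),a[m].max(),b[m].min(),b[m].max())
cv2.imwrite("pics/s1.png",cv2.resize(p[80:270,170:370,::-1],(800,760))[:600])
E
```

```text
[ 0.42894201 -0.12039066  0.14484261] [ 0.11093219 -3.13819952 -0.00321406] 5.325 0.277711301343864
49
0.5 12 [ 0.5136 -0.1533  0.1544] zmax 0.1591
0.52 21 [ 0.5297 -0.1533  0.1531] zmax 0.1574
0.54 16 [ 0.5485 -0.1525  0.1526] zmax 0.1575
tip 0.5560973866988798
bottle 904 0.6851317383929884 1.8119931939480907 -0.36856027872893077 -0.20013160793778217
```

View pics/s1.png

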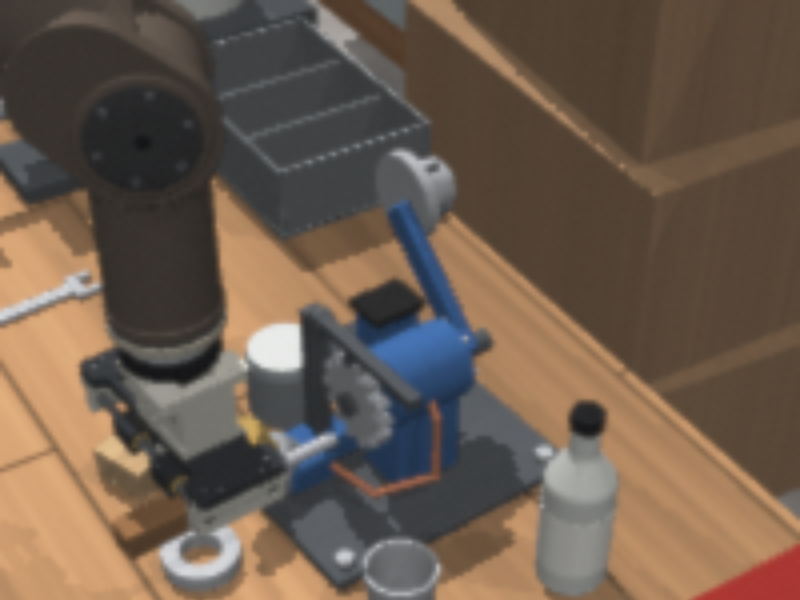

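The side crop shows the rod tip at (330,440), just in front of the wheel and below the pawl nose at (415,400). Measured rod axis is z ≈ 0.152 at lift y ≈ -57. Next I'll push the rod in under the nose and flick up.

Call:
{"api": "apply_moves", "payload": {
  "commands": [
    [0,0.5,0.035,0,0],
    [0,0.5,0.035,0,0],
    [0,0.38,0.03,0,0],
    [0,0,0,0,0],
    [0,0,0.02,0.25,0],
    [0,0,0.02,0.25,0],
    [0,0,0.02,0.25,0],
    [0,0,0.02,0.25,0],
    [0,0,0.02,0.25,0],
    [0,0,0,0,0]
  ]
}}

```text
clock: 6.62
position: [0.5138, -0.1117, 0.2216]
ee_rot: [-0.104, 3.137, -0.0]
force: [-0.6, 0.1, -2.2]
width: 0.28
gripper_force: 50.0
```

```bash
python3 - <<'E'
from h import *
o=observe();print(o["position"],o["ee_rot"],o["clock"],o["width"],o["force"])
p,d=imaging.get_image("side");P=cloud(cam("side"),d)
yaw=.07;e=np.array([np.cos(yaw),np.sin(yaw)]);f=np.array([-e[1],e[0]])
a=P[...,:2]@e-.675;b=P[...,:2]@f+.0935;z=P[...,2];sat=p.max(2).astype(int)-p.min(2)
m=(d>0)&(a>-.075)&(a<-.035)&(z>.16)&(b<.08)&(b>-.11)&(sat<30)&(p.max(2)<110)
q=np.c_[b[m],z[m]]
for lo in np.arange(-.11,.08,.02):
    k=(q[:,0]>=lo)&(q[:,0]<lo+.02)
    if k.sum()>1: print(lo.round(2),k.sum(),"zmax",q[k][:,1].max().round(4))
k=(q[:,0]<.04);print("angle",np.arctan(np.polyfit(q[k,0],q[k,1],1)[0]))
cv2.imwrite("pics/s2.png",cv2.resize(p[80:230,180:380,::-1],(800,600)))
E
```

```text
[ 0.51377464 -0.11166571  0.22163035] [-1.04309230e-01  3.13698944e+00 -7.99432707e-05] 6.625 0.2795719943618545 [-0.6139676   0.08590903 -2.22123798]
-0.07 22 zmax 0.2549
-0.05 16 zmax 0.2458
-0.03 7 zmax 0.2341
-0.01 4 zmax 0.2204
angle -0.4525918895553905
```

View pics/s2.png

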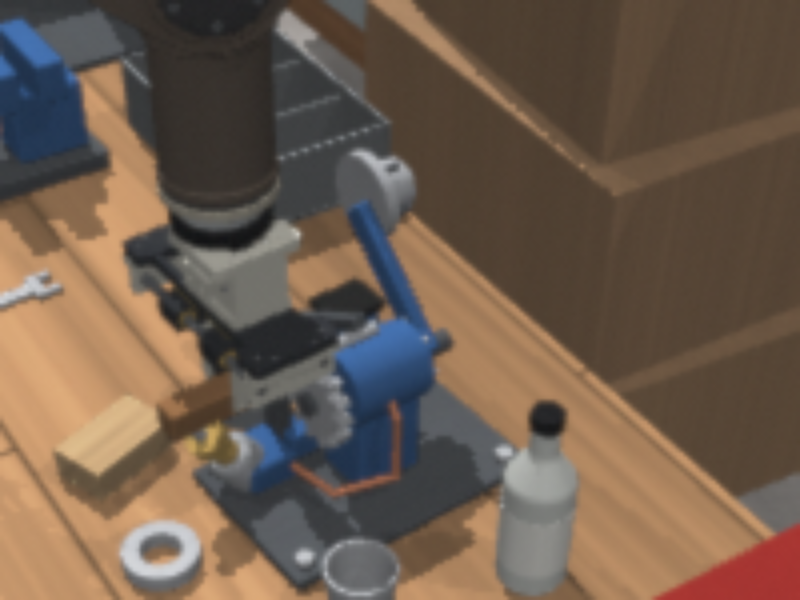

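The side crop shows the nose lifted: the pawl is hidden behind the gripper but measured at about 0.48 rad. The rod is still under it. Next I'll withdraw and lay the bar back where it was.

Call:
{"api": "apply_moves", "payload": {
  "commands": [
    [0,0,0,-0.25,0],
    [0,-0.5,-0.035,0,0],
    [0,-0.5,-0.035,0,0],
    [0,-0.4,-0.03,0,0],
    [0,0.17,-0.7,-0.18,0.04],
    [0,0.17,-0.7,-0.18,0.04],
    [0,0.17,-0.7,-0.18,0.04],
    [0,0.17,-0.7,-0.18,0.04],
    [0,0.17,-0.7,-0.18,0.04],
    [0,0.17,-0.7,-0.18,0.04],
    [0,0,0,-0.5,0],
    [0,0,0,-0.5,0]
  ]
}}

```text
clock: 8.18
position: [0.4889, -0.3701, 0.0775]
ee_rot: [0.289, -3.126, -0.001]
force: [0.7, 1.0, -2.2]
width: 0.28
gripper_force: 50.0
```

Call:
{"api": "apply_moves", "payload": {
  "commands": [
    [0,0,0,-0.6,0],
    [0,0,0,-0.35,0],
    [0,0,0,-0.1,0],
    [0,0,0,-0.03,0],
    [0,0,0,0,0]
  ]
}}

```text
clock: 8.8
position: [0.4903, -0.37, 0.016]
ee_rot: [-0.292, 3.127, -0.001]
force: [-0.5, -0.2, -1.4]
width: 0.279
gripper_force: 50.0
```

Call:
{"api": "apply_moves", "payload": {
  "commands": [
    [0,0,0,-0.06,0],
    [0,0,0,-0.04,0],
    [0,0,0,-0.03,0],
    [0,0,0,0,0]
  ]
}}

```text
clock: 9.3
position: [0.4901, -0.3696, 0.0079]
ee_rot: [-0.292, 3.128, 0.0]
force: [-1.8, 0.1, 1.3]
width: 0.278
gripper_force: 50.0
```

Call:
{"api": "apply_moves", "payload": {
  "commands": [
    [35,0,0,0,0],
    [60,0,0,0,0],
    [60,0,0,0,0],
    [60,0,0,0,0],
    [60,0,0,0.4,0],
    [60,0,0,0.8,0],
    [60,0,0,0.9,0],
    [60,0,0.3,0.9,0],
    [60,0,0.4,0.6,0],
    [100,0,0.4,0,0],
    [100,0,0,0,0]
  ],
  "newtons": 30
}}

```text
clock: 10.68
position: [0.4906, -0.3016, 0.2241]
ee_rot: [-0.296, 3.126, 0.002]
force: [0.3, 0.0, -0.1]
width: 0.771
gripper_force: 0.0
```

```bash
cat > look.py <<'E'
from h import *
O=np.array([.675,-.0935]);yaw=.07;e=np.array([np.cos(yaw),np.sin(yaw)]);f=np.array([-e[1],e[0]])
def grab(n):
    st=observe();p,d=imaging.get_image(n);P=cloud(cam(n,st),d);a=P[...,:2]@e-O[0];b=P[...,:2]@f-O[1]
    sat=p.max(2).astype(int)-p.min(2);return st,p,d,a,b,P[...,2],sat,P
def pawl(n):
    st,p,d,a,b,z,sat,P=grab(n)
    m=(d>0)&(a>-.075)&(a<-.035)&(z>.168)&(b<.02)&(b>-.12)&(sat<30)&(p.max(2)<130)
    if m.sum()>8: print(n,"pawl angle",m.sum(),np.arctan(-np.polyfit(b[m],z[m],1)[0]).round(3),"zmax",z[m].max().round(4))
    return st,p,d,a,b,z,sat,P
E
python3 - <<'E'
from look import *
st,p,d,a,b,z,sat,P=pawl("side"); print(st["clock"],st["position"],st["width"])
x,y=P[...,0],P[...,1]
dd=np.array([.983,.1836]);nn=np.array([-dd[1],dd[0]]);rel=P[...,:2]-[.4745,-.3733];A=rel@dd;B=rel@nn
m=(d>0)&(z>.01)&(z<.06)&(abs(A)<.25)&(abs(B)<.03);print("bar",m.sum(),A[m].min(),A[m].max(),B[m].mean(),z[m].max())
E
```

```text
10.675 [ 0.49064843 -0.30158507  0.22414194] 0.7708057484400266
bar 398 -0.048965201983890656 0.15277194364503158 -0.0023921427111033107 0.0314486888909109
```

Call:
{"api": "apply_moves", "payload": {
  "commands": [
    [65,0.093,0.62,-0.05,-0.18],
    [65,0.093,0.62,-0.05,-0.18],
    [65,0.093,0.62,-0.05,-0.18],
    [65,0.093,0.62,-0.05,-0.18],
    [65,0.093,0.62,-0.05,-0.18],
    [65,0.093,0.62,-0.05,-0.18],
    [65,0.093,0.62,-0.05,-0.18],
    [65,0.093,0.59,-0.05,-0.18],
    [65,0,0,0,0]
  ]
}}

```text
clock: 11.85
position: [0.535, -0.0055, 0.1988]
ee_rot: [-0.824, -3.031, 0.001]
force: [0.1, 0.5, 0.3]
width: 0.651
gripper_force: 0.0
```

```bash
cat > nut.py <<'E'
from look import *
def nut():
    st,p,d,a,b,z,sat,P=grab("wrist")
    hs=cv2.cvtColor(p,cv2.COLOR_RGB2HSV);near=(d>0)&(abs(a+.145)<.05)&(abs(b-.05)<.035)
    br=near&(hs[...,0]>15)&(hs[...,0]<32)&(hs[...,1]>110)&(z>.05)&(z<.125)
    bu=near&(sat<40)&(z>.098)&(z<.13)
    print("clock",st["clock"],"pos",st["position"].round(4),"lift",(st["position"][:2]@e-O[0]).round(4),(st["position"][:2]@f-O[1]).round(4))
    for n,m in(("brass",br),("button",bu)):
        if m.sum()>5: print(n,m.sum(),"a",a[m].min().round(4),a[m].max().round(4),"b",b[m].min().round(4),b[m].max().round(4),"z",z[m].min().round(4),z[m].max().round(4))
    if br.sum()>5:
        s=(a[br]+.105)*-.5736+(z[br]-.03)*.8192;print("brass axial",np.percentile(s,[5,50,95,99]).round(4))
    return st,p
if __name__=="__main__":
    st,p=nut();print(st["ee_rot"])
E
python3 nut.py; python3 -c "
from look import *
pawl('side');pawl('scene')"
```

```text
clock 11.85 pos [ 0.535  -0.0055  0.1988] lift -0.1417 0.0506
brass 1214 a -0.1617 -0.1129 b 0.0314 0.0697 z 0.0601 0.1075
button 404 a -0.1671 -0.1467 b 0.0422 0.0591 z 0.0984 0.1134
brass axial [0.0555 0.0719 0.0732 0.0737]
[-8.23668959e-01 -3.03050308e+00  7.56032447e-04]
side pawl angle 91 0.6 zmax 0.2531
scene pawl angle 111 0.614 zmax 0.2554
```

Aligned: the nut centre is at lift (-0.141, 0.0506) and the TCP is directly above it. The pawl reads about 0.6 rad. Next I'll descend and grip.

Call:
{"api": "apply_moves", "payload": {
  "commands": [
    [65,0,0,-0.8,0],
    [65,0,0,-0.7,0],
    [65,0,0,-0.45,0],
    [65,0,0,-0.25,0],
    [65,0,0,0,0],
    [0,0,0,0,0],
    [0,0,0,0,0],
    [0,0,0,0,0]
  ],
  "newtons": 50
}}

```text
clock: 13.0
position: [0.5367, -0.0058, 0.0689]
ee_rot: [0.825, 3.028, 0.005]
force: [3.9, 5.8, 0.3]
width: 0.4
gripper_force: 49.9
```

Call:
{"api": "apply_moves", "payload": {
  "commands": [
    [0,0,0,0,0.32],
    [0,0,0,0,0.32],
    [0,0,0,0,0.32],
    [0,0,0,0,0.32],
    [0,0,0,0,0.32],
    [0,0,0,0,0.32],
    [0,0,0,0,0]
  ]
}}

```text
clock: 13.88
position: [0.5373, -0.0051, 0.069]
ee_rot: [-0.669, 3.064, 0.003]
force: [5.3, 9.3, -2.0]
width: 0.386
gripper_force: 50.0
```

```bash
python3 -c "
from nut import *
st,p=nut();print(st['ee_rot'],st['force'],st['ft_torque'],st['width'])
cv2.imwrite('pics/w3.png',cv2.resize(p[:,:,::-1],(768,576)))"
```

```text
clock 13.875 pos [ 0.5373 -0.0051  0.069 ] lift -0.1394 0.0509
brass 2677 a -0.1662 -0.1259 b 0.0312 0.0696 z 0.0697 0.1117
button 3220 a -0.1672 -0.1222 b 0.0196 0.0732 z 0.098 0.13
brass axial [0.0699 0.0737 0.0749 0.0763]
[-6.68704106e-01  3.06372727e+00  2.95099251e-03] [ 5.25134508  9.28982872 -1.99406863] [ 1.24027678 -1.30301821 -0.64667741] 0.386064937117928
```

View pics/w3.png

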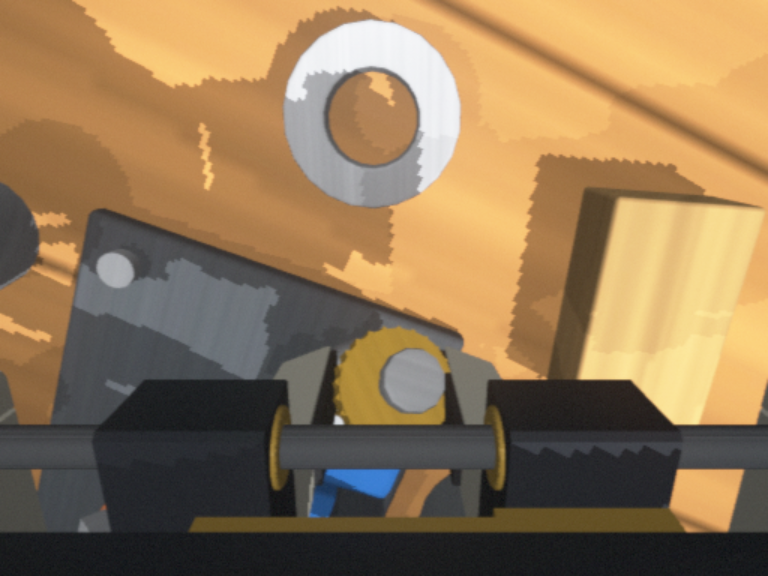

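The wrist picture shows the nut at (395,375) held squarely between the pads, with the button at (413,380). The nut's face moved out by about 1.8 mm, or about 0.7 rad. On to the next stroke.

Call:
{"api": "apply_moves", "payload": {
  "commands": [
    [60,0,0,0,0],
    [60,0,0,0,0],
    [60,-0.01,0,0.01,-0.32],
    [60,-0.01,0,0.01,-0.32],
    [60,0,0,0.01,-0.32],
    [60,0,0,0,-0.32],
    [60,0,0,0,-0.32],
    [60,0,0,0,-0.32],
    [60,0,0,0,0]
  ]
}}

```text
clock: 15.05
position: [0.5334, -0.0081, 0.0697]
ee_rot: [0.827, 3.03, -0.001]
force: [0.2, 0.6, -0.0]
width: 0.599
gripper_force: 0.0
```

Call:
{"api": "apply_moves", "payload": {
  "commands": [
    [60,0.01,0.04,0,0],
    [0,0,0,0,0],
    [0,0,0,0,0],
    [0,0,0,0,0],
    [0,0,0,0,0.32],
    [0,0,0,0,0.32],
    [0,0,0,0,0.32],
    [0,0,0,0,0.32],
    [0,0,0,0,0.32],
    [0,0,0,0,0.32],
    [0,0,0,0,0]
  ]
}}

```text
clock: 16.42
position: [0.5355, -0.0055, 0.0697]
ee_rot: [-0.666, 3.067, -0.0]
force: [3.5, 3.5, -4.3]
width: 0.385
gripper_force: 50.0
```

```bash
python3 nut.py
```

```text
clock 16.425 pos [ 0.5355 -0.0055  0.0697] lift -0.1412 0.0506
brass 2590 a -0.164 -0.1312 b 0.0313 0.0684 z 0.0696 0.1081
button 3191 a -0.1675 -0.1241 b 0.0194 0.0733 z 0.098 0.13
brass axial [0.0718 0.0754 0.0767 0.0793]
[-6.65889228e-01  3.06735139e+00 -4.43790888e-04]
```

Call:
{"api": "apply_moves", "payload": {
  "commands": [
    [60,0,0,0,0],
    [60,0,0,0,0],
    [60,-0.01,0,0.01,-0.32],
    [60,-0.01,0,0.01,-0.32],
    [60,0,0,0.01,-0.32],
    [60,0,0,0,-0.32],
    [60,0,0,0,-0.32],
    [60,0,0,0,-0.32],
    [60,0,0,0,0]
  ]
}}

```text
clock: 17.6
position: [0.5326, -0.0056, 0.0712]
ee_rot: [-0.827, -3.03, 0.001]
force: [0.0, 0.9, 0.1]
width: 0.597
gripper_force: 0.0
```

Call:
{"api": "apply_moves", "payload": {
  "commands": [
    [0,0,0,0,0],
    [0,0,0,0,0],
    [0,0,0,0,0],
    [0,0,0,0,0.32],
    [0,0,0,0,0.32],
    [0,0,0,0,0.32],
    [0,0,0,0,0.32],
    [0,0,0,0,0.32],
    [0,0,0,0,0.32],
    [0,0,0,0,0]
  ]
}}

```text
clock: 18.85
position: [0.5342, -0.0059, 0.0716]
ee_rot: [-0.663, 3.068, -0.001]
force: [5.1, 2.6, -5.1]
width: 0.385
gripper_force: 50.0
```

```bash
python3 nut.py
```

```text
clock 18.85 pos [ 0.5342 -0.0059  0.0716] lift -0.1425 0.0503
brass 2585 a -0.165 -0.1313 b 0.0312 0.0677 z 0.0707 0.1092
button 3224 a -0.1672 -0.1253 b 0.0184 0.0731 z 0.098 0.13
brass axial [0.0737 0.0772 0.0783 0.0845]
[-6.62826931e-01  3.06810026e+00 -8.27784741e-04]
```

Call:
{"api": "apply_moves", "payload": {
  "commands": [
    [60,0,0,0,0],
    [60,0,0,0,0],
    [60,-0.01,0,0.01,-0.32],
    [60,-0.01,0,0.01,-0.32],
    [60,0,0,0.01,-0.32],
    [60,0,0,0,-0.32],
    [60,0,0,0,-0.32],
    [60,0,0,0,-0.32],
    [60,0,0,0,0]
  ]
}}

```text
clock: 20.02
position: [0.5312, -0.0054, 0.073]
ee_rot: [-0.828, -3.03, 0.001]
force: [0.1, -0.1, 0.4]
width: 0.6
gripper_force: 0.0
```

Call:
{"api": "apply_moves", "payload": {
  "commands": [
    [0,0,0,0,0],
    [0,0,0,0,0],
    [0,0,0,0,0],
    [0,0,0,0,0.32],
    [0,0,0,0,0.32],
    [0,0,0,0,0.32],
    [0,0,0,0,0.32],
    [0,0,0,0,0.32],
    [0,0,0,0,0.32],
    [0,0,0,0,0]
  ]
}}

```text
clock: 21.28
position: [0.5329, -0.0061, 0.0734]
ee_rot: [-0.66, 3.069, -0.001]
force: [3.8, 1.3, -3.3]
width: 0.383
gripper_force: 50.0
```

```bash
python3 nut.py
```

```text
clock 21.275 pos [ 0.5329 -0.0061  0.0734] lift -0.1438 0.0501
brass 2583 a -0.1657 -0.1303 b 0.0313 0.0673 z 0.0723 0.11
button 3244 a -0.1674 -0.1262 b 0.0181 0.0733 z 0.098 0.13
brass axial [0.0748 0.0788 0.0801 0.0837]
[-6.60421759e-01  3.06885410e+00 -1.02608765e-03]
```

The nut has climbed 6.9 mm in all, so it's fully unscrewed. I'll let go, rise, shut the fingers and line up for the push.

Call:
{"api": "apply_moves", "payload": {
  "commands": [
    [65,0,0,0,0],
    [65,0,0,0,0],
    [65,0,0,0.2,0],
    [65,0,0,0.6,0],
    [65,0,0,0.6,-0.24],
    [0,-0.2,0,0,-0.24],
    [0,-0.2,0,0,-0.24],
    [0,-0.1,0,0,0],
    [0,0,0,0,0],
    [0,0,0,0,0]
  ]
}}

```text
clock: 22.58
position: [0.5021, -0.0054, 0.1573]
ee_rot: [-0.106, 3.139, 0.0]
force: [0.1, 0.2, 1.1]
width: 0.157
gripper_force: 0.0
```

```bash
python3 nut.py; python3 -c "
from look import *
pawl('side');o=observe();print(o['width'],o['force'])"
```

```text
clock 22.575 pos [ 0.5021 -0.0054  0.1573] lift -0.1745 0.053
brass 932 a -0.1658 -0.126 b 0.0332 0.0669 z 0.0822 0.1078
button 489 a -0.1673 -0.1326 b 0.0423 0.0589 z 0.0994 0.1134
brass axial [0.077  0.0789 0.0801 0.0806]
[-1.06163092e-01  3.13943111e+00  6.30634646e-05]
side pawl angle 89 0.614 zmax 0.2526
0.06801854549850445 [ 0.08757151 -0.41377935  0.47728857]
```

Call:
{"api": "apply_moves", "payload": {
  "commands": [
    [0,-0.03,-0.04,-0.2,0],
    [0,0,0,-0.25,0],
    [0,0,0,-0.17,0],
    [0,0,0,0,0]
  ]
}}

```text
clock: 23.18
position: [0.4991, -0.0079, 0.1187]
ee_rot: [0.104, -3.138, 0.001]
force: [0.2, -0.1, -0.0]
width: 0.008
gripper_force: 0.0
```

Call:
{"api": "apply_moves", "payload": {
  "commands": [
    [0,0.04,0.003,-0.055,0],
    [0,0.04,0.003,-0.055,0],
    [0,0.04,0.003,-0.055,0],
    [0,0,0,0,0]
  ]
}}

```text
clock: 23.68
position: [0.5073, -0.0072, 0.11]
ee_rot: [-0.104, 3.14, 0.0]
force: [0.0, -0.8, 0.8]
width: 0.006
gripper_force: 0.2
```

Call:
{"api": "apply_moves", "payload": {
  "commands": [
    [0,0.02,0.001,-0.03,0],
    [0,0.02,0.001,-0.03,0],
    [0,0.02,0.001,-0.03,0],
    [0,0,0,0,0]
  ]
}}

```text
clock: 24.18
position: [0.5097, -0.0072, 0.1059]
ee_rot: [0.103, -3.139, -0.002]
force: [-11.0, 1.1, 23.7]
width: 0.007
gripper_force: 12.5
```

Call:
{"api": "apply_moves", "payload": {
  "commands": [
    [0,0,0,0,0],
    [0,0,0,0,0],
    [0,0,0,0,0],
    [0,0,0,0,0],
    [0,0,0,0,0],
    [0,0,0,0,0],
    [0,0,0,0,0],
    [0,0,0,0,0]
  ]
}}

```text
clock: 25.18
position: [0.5098, -0.0071, 0.1059]
ee_rot: [0.103, -3.139, -0.002]
force: [-10.4, 0.4, 22.5]
width: 0.004
gripper_force: 12.4
```

```bash
cat > load.py <<'E'
from look import *
for n in("side","scene"):
    st,p,d,a,b,z,sat,P=grab(n)
    m=(d>0)&(a>.05)&(a<.13)&(b>0)&(b<.22)&(z>.1)&(z<.29)&(sat<40)
    if m.sum()>3: print(n,m.sum(),"hub z",z[m].min().round(3),np.median(z[m]).round(3),z[m].max().round(3),"b",np.median(b[m]).round(3))
E
python3 load.py; python3 nut.py
```

```text
side 336 hub z 0.128 0.226 0.262 b 0.097
scene 726 hub z 0.111 0.228 0.264 b 0.103
clock 25.275 pos [ 0.5098 -0.0071  0.1059] lift -0.167 0.0507
brass 37 a -0.1775 -0.1761 b 0.0495 0.0515 z 0.108 0.1224
button 1241 a -0.179 -0.1759 b 0.0328 0.0675 z 0.105 0.13
brass axial [0.1053 0.1106 0.1148 0.1167]
[ 1.03273638e-01 -3.13882376e+00 -1.81213695e-03]
```

```bash
python3 - <<'E'
from look import *
import pickle
for n in("side","scene"):
    D=np.load(n+"0.npz");p,d=D["p"],D["d"];P=cloud(cam(n),d);a=P[...,:2]@e-O[0];b=P[...,:2]@f-O[1];z=P[...,2];sat=p.max(2).astype(int)-p.min(2)
    m=(d>0)&(a>.05)&(a<.13)&(b>0)&(b<.22)&(z>.1)&(z<.29)&(sat<40);print(n,m.sum(),z[m].min(),np.median(z[m]),z[m].max(),np.median(b[m]))
p,d=imaging.get_image("side")
cv2.imwrite("pics/s4.png",cv2.resize(p[90:230,170:350,::-1],(770,600),interpolation=cv2.INTER_CUBIC))
E
```

```text
side 330 0.12805380276885192 0.2309748002769172 0.2634263735146256 0.09372277233976742
scene 741 0.10906088167279293 0.22934843192956156 0.2646366745010509 0.0976868633131261
```

View pics/s4.png

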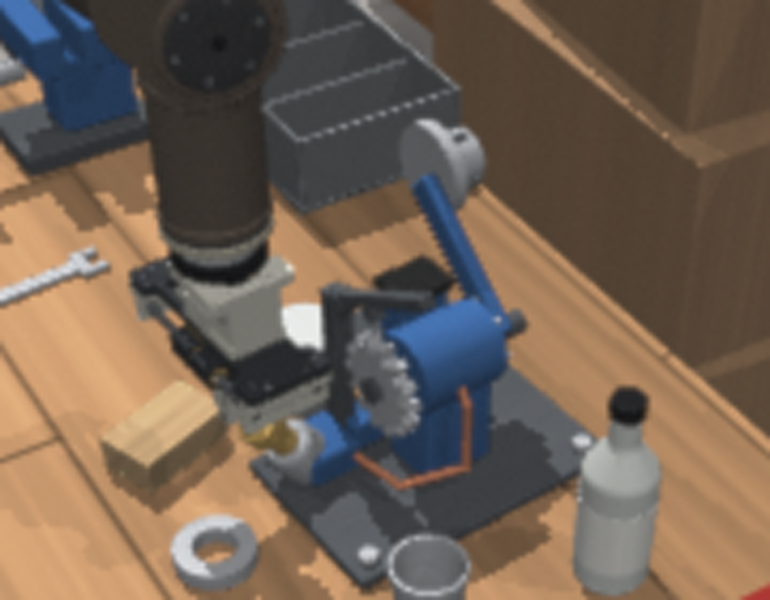

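The picture shows the fingers on the tip at (265,425), the pawl clear of the wheel, and the hub at (445,165) lowered by only a few mm. It may just be starting to sink, so I'll push a little further and hold.

Call:
{"api": "apply_moves", "payload": {
  "commands": [
    [0,0.01,0,-0.02,0],
    [0,0.01,0,-0.02,0],
    [0,0,0,0,0],
    [0,0,0,0,0],
    [0,0,0,0,0],
    [0,0,0,0,0],
    [0,0,0,0,0],
    [0,0,0,0,0]
  ]
}}

```text
clock: 26.38
position: [0.5108, -0.0073, 0.1033]
ee_rot: [0.103, -3.138, -0.001]
force: [-9.8, 0.8, 20.7]
width: 0.005
gripper_force: 11.5
```

```bash
python3 load.py
```

```text
side 227 hub z 0.103 0.149 0.173 b 0.139
scene 586 hub z 0.1 0.14 0.169 b 0.141
```

The arm is sinking, so I'll keep holding.

Call:
{"api": "apply_moves", "payload": {
  "commands": [
    [0,0,0,0,0],
    [0,0,0,0,0],
    [0,0,0,0,0],
    [0,0,0,0,0],
    [0,0,0,0,0],
    [0,0,0,0,0],
    [0,0,0,0,0],
    [0,0,0,0,0],
    [0,0,0,0,0],
    [0,0,0,0,0],
    [0,0,0,0,0],
    [0,0,0,0,0]
  ]
}}

```text
clock: 27.98
position: [0.5108, -0.0073, 0.1033]
ee_rot: [0.103, -3.138, -0.001]
force: [-9.4, 0.3, 21.2]
width: 0.002
gripper_force: 11.5
```

```bash
python3 load.py
```

```text
side 215 hub z 0.101 0.14 0.166 b 0.138
scene 567 hub z 0.1 0.137 0.168 b 0.142
```

Call:
{"api": "apply_moves", "payload": {
  "commands": [
    [0,0,0,0,0],
    [0,0,0,0,0],
    [0,0,0,0,0],
    [0,0,0,0,0],
    [0,0,0,0,0],
    [0,0,0,0,0]
  ]
}}

```text
clock: 28.82
position: [0.5108, -0.0073, 0.1033]
ee_rot: [0.103, -3.138, -0.001]
force: [-10.3, 0.6, 20.9]
width: 0.003
gripper_force: 11.5
```

```bash
python3 load.py
```

```text
side 215 hub z 0.101 0.14 0.166 b 0.138
scene 575 hub z 0.1 0.136 0.166 b 0.142
```

The arm has settled on its rest: the hub top is at about 0.165, which is level. I'll back off along the valve and move clear.

Call:
{"api": "apply_moves", "payload": {
  "commands": [
    [0,-0.04,0,0.06,0],
    [0,-0.1,0,0.15,0],
    [0,-0.2,0,0.3,0],
    [0,-0.3,0,0.6,0],
    [0,-0.3,0,0.8,0],
    [0,-0.3,0,0.8,0],
    [0,0,0,0.8,0],
    [0,0,0,0.6,0],
    [0,0,0,0,0]
  ]
}}

```text
clock: 30.05
position: [0.4386, -0.0072, 0.3516]
ee_rot: [-0.104, 3.134, 0.002]
force: [-0.1, 0.3, -0.2]
width: 0.002
gripper_force: 0.0
```

```bash
python3 load.py; python3 nut.py; python3 - <<'E'
from look import *
pawl("scene")
st,p,d,a,b,z,sat,P=pawl("side")
dd=np.array([.983,.1836]);nn=np.array([-dd[1],dd[0]]);rel=P[...,:2]-[.4745,-.3733];A=rel@dd;B=rel@nn
m=(d>0)&(z>.01)&(z<.06)&(abs(A)<.25)&(abs(B)<.03);print("bar",A[m].min(),A[m].max(),B[m].mean())
S=np.load("side0.npz")["p"].astype(int);df=cv2.absdiff(p,S.astype(np.uint8)).max(2)
cv2.imwrite("pics/s5.png",cv2.resize(np.vstack([p[90:285,150:400,::-1]]),(770,600),interpolation=cv2.INTER_CUBIC))
print(st["force"],st["position"])
E
```

```text
side 218 hub z 0.101 0.14 0.165 b 0.139
scene 589 hub z 0.1 0.136 0.167 b 0.14
clock 30.15 pos [ 0.4371 -0.0071  0.3487] lift -0.2394 0.0558
brass 430 a -0.1652 -0.1272 b 0.0318 0.0691 z 0.0825 0.1089
button 139 a -0.167 -0.1353 b 0.0423 0.058 z 0.1023 0.1139
brass axial [0.0754 0.0789 0.0803 0.0809]
[-1.03929993e-01  3.13960556e+00  5.71962466e-04]
scene pawl angle 111 0.607 zmax 0.2547
side pawl angle 92 0.611 zmax 0.2537
bar -0.04729393004914915 0.15416362749848994 -0.0024559590430799257
[ 0.1511073  -0.52759161 -0.56487081] [ 0.43672911 -0.00715668  0.34780295]
```

View pics/s5.png

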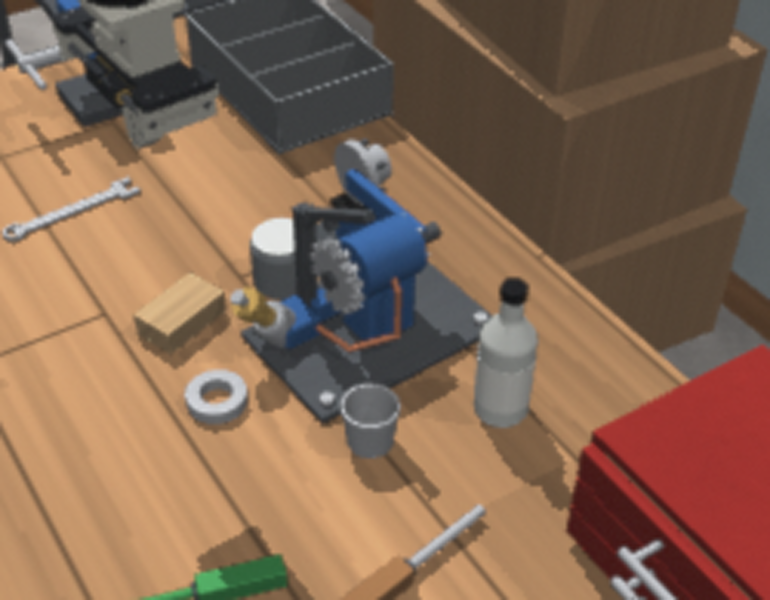

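The picture shows the load arm level on its rest at (365,170), the pawl up at (330,212), the nut climbed at (255,305), the bar on the bench at (420,555), and the other things in place. Handing in.

```bash
python3 -c "
from cell import arm
print(arm.sign_off())"
```

```text
the job is handed in; nothing more can be done
None
```

The job is handed in at about 30 s on the clock: the pawl is up at about 0.6 rad (nearer 35° than the 30° asked), the bar is back on the bench, the lock nut is fully unscrewed, the lift arm is down on its rest, the gripper is clear of everything, and in the last picture nothing else on the bench looked shifted.

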